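# Close up the printer's controller box and hold the cover down

## Task

Close up the 3D printer's controller box: first push the blue board tray fully home, then take the orange cover by its black rib and slide its white edge well in and square under the black lapped flap without lifting the flap. Press the cover down flat on the box against the yellow sprung bar and finish while still holding it pressed there, as if someone were about to drive its screws. Leave the other things on the table undisturbed.

Things in the scene. Friction and masses are not known exactly. Their poses are not given: they have to be found in the camera images.
- enclosure: The 3D printer's controller box, grey, fixed to the table, 220 (x) x 160 (y) x 61 mm. Origin: centre of its underside; z up. Its +x points from the open front half (near the robot, where the cover goes) to the back half (roofed by the black lapped flap). In the open half the side ledges and the front bar have their tops 50 mm above the table; the cover lies flat on them. Between the ledges one sees the blue tray with its green board.
- lap_edge (a point): Point on the level of the ledge tops (50 mm up), straight under the middle of the flap's free edge; axes as the box. The slot under the flap is 11 mm high there (ledge level to flap underside) and 144 mm wide, between cheeks; an inner stop ends it 22 mm behind the flap's edge (lap_edge +x 22 mm).
- flap (a joint): Black honeycomb flap, 105 x 156 x 3 mm, light (0.12 kg) and loose on a hinge at the box's far end; it lies level over the back half. Angle in rad: 0 lying down, grows as its free edge (105 mm from the hinge) is lifted.
- spring_bar (a joint): Yellow sprung bar, 12 x 80 mm, across the open half, its middle 98 mm in front of lap_edge (towards the box's -x). At 0 its top stands 5 mm above the ledges; value in m is how far it is pushed down, 0.005 = level with the ledges. It pushes up with 2.4 N at 0 and 6.4 N at 0.005, so it tips the cover's near end up again when nobody presses.
- tray (a joint): Blue board tray that slides out of the box's front towards the box's -x. Value in m: 0 fully home, 0.03 to 0.055 at the start. It slides with about 2 N of friction and stays where it is left.
- tray_face (a point): Centre of the outer surface of the tray's front panel, which is 124 mm wide (box y), 38 mm tall (4 to 42 mm above the table) and faces the box's -x; the point is 23 mm above the table and moves with the tray. At home it is 124 mm in front of lap_edge (box x).
- cover: The loose cover: flat plate 130 (x) x 130 (y) x 4 mm, orange with a white leading edge 26 mm deep at its +x side; about 0.18 kg. Lies on the table to the left or right of the box, rib up. Origin: centre of its underside, z up.
- cover_tip (a point): Middle of the cover's white leading edge, at its underside: 65 mm from the cover's origin along its +x; axes as the cover.
- cover_rib (a point): Middle of the top of the black grip rib on the cover: 20 mm from the cover's origin along -x, 34 mm above the cover's underside. The rib is 50 mm long along the cover's x, 14 mm wide along its y, and stands 30 mm above the plate.
- print_plate: Gold print plate on an aluminium block, 140 x 140 x 12 mm, fixed to the table, on the side of the box where the cover is not; the boat stands on it. Origin: centre of its underside.
- boat: Bystander, a small grey printed toy boat, about 60 x 30 x 42 mm, standing on the gold print plate; origin under its middle.
- screw_jar: Bystander, clear screw jar with a red lid, 52 mm across, 60 mm tall, upright; origin centre of underside.
- screwdriver: Bystander, screwdriver, lying on the table.
- scraper: Bystander, flat print scraper, lying on the table.
- spool: Bystander, small blue filament spool lying flat, 100 mm across, 46 mm tall; origin centre of underside.
- glue: Bystander, white glue bottle with an orange cap, 32 mm across, 95 mm tall, upright; origin centre of underside.
- calipers: Bystander, steel calipers, 170 mm long, 12 mm tall, lying on the table.
Things that resemble listed ones, but are neither listed nor needed, are in the scene too. Of the things that look like the cover, the largest one is meant.

How it is judged:
By the outcome, as a careful person would: the job done as asked, in the order asked, and still so for the second after the job is handed in, while the arm keeps its last pose, push and grip.
It also fails if it takes over 54 s, if anything falls off the work surface, if the arm or the gripper's body presses on something with over 40 N, if the wrist force passes 120 N, or if a joint passes its speed limit or range.

## Robot

A 6-joint arm with a two-finger parallel gripper is mounted at the origin on the work surface. World frame = base frame: x ahead of the robot, y to its left, z up, the work surface at z = 0. Lengths are in m, angles in degrees, forces in N, time in s.
With the tool pointing down it reaches from about 0.375 to 0.9 m from the base axis. Payload 3.1 kg.
Tool frame: the origin (TCP) lies on the centre line of the jaws, within the pads' length; the fingertips stand 25 mm ahead of it and the grasp point (between the pads) lies 6 mm ahead of it; y points along the fingers, x is the direction in which the jaws open and shut, and the axes are right-handed (so a half turn about y gives the same grasp; the last joint's range is limited). The gripper opens to 87 mm and grips with 3 to 60 N. Pads are 19 mm wide; open, the fingers measure 117 mm over their backs; the gripper's body (75 mm by 190 mm) begins 51 mm behind the grasp point.
Start: joints at [-74.456, 30.224, 82.088, -0, 67.689, -10.227], TCP at [0.272, -0.563, 0.248] pointing down, gripper open.
Joint ranges: [-176.69, 176.69], [-43.24, 126.21], [12.49, 139.97], [-82, 262], [0, 151.66], [-163.58, 163.58]. Speed limits (degrees/s): [159.86, 159.86, 180, 180, 180, 180].

## Interface

Orientations are given as a 3x3 rotation matrix whose columns are the frame's x, y, z axes.
In Python, from rig import * gives the robot as it stands.
- The arm moves only by the tool play_rows, never from a script. Its argument "commands" is a list of rows, each a list of 2 entries, a list of its own where there are three numbers: the shift along the world's x, y, z in m, then the turn, a rotation vector about the world's x, y, z in rad. A call has 1 to 10 rows; each row is the pose to reach, as a shift and turn from the pose commanded when the call began; what a row does not reach only later rows make up. A row lasts 1/8 s, in which the tool goes at most 62.5 mm and 10.7 degrees, less where a joint would pass 70% of its speed; a pose out of reach is approached as far as the arm can. A call with a gripper value outside its range is refused whole. "gripper" is the finger opening in m, from 0 to 0.087, set as the call begins (left out, the last holds). The fingers move at their own pace and stop on an object; the grip force is fixed at half the most. Time passes only in rows, so rows that repeat a pose let the fingers close. It gives the time, the measured TCP pose, the force and the opening at its end, in the units of the state.
- read_state(): the state, without advancing time (a new reading comes with each control period).
- capture(name): name is "scene" or "top"; returns a dict with "frame" (384x512x3 uint8, red, green, blue), "depth" (384x512 float32, m along the optical axis (not along the pixel's ray), 0 where there is no reading), "mtx" (3x3 intrinsics, pixels), "cam_to_world" (4x4, takes a point from camera to world coordinates). Camera axes: x right, y down, z forward; pixel columns grow to the right and rows downward; lengths in m; the calibration is good to about 2 mm. A picture is of the moment at which its call begins.
- hand_in(): hands the job in, once; it reports no verdict.
The state is a dict: "time_s": time; "joint_positions": joint angles; "qvel": joint speeds; "tau": joint torques, N m; "position": TCP position; "tcp_rot": TCP orientation; "force": force on the tool from outside, world axes, zero at the start; "moment": the same for the moment, N m; "opening": opening from 0.0 (shut) to 1.0 (fully open).
Only numpy, scipy, OpenCV 4.12 (cv2) and the standard library are available. Lean on these libraries where they do the work, as an engineer would, in place of code of your own. Each camera call takes 0.05 s, during which the arm holds its last target. There are 200 camera calls.

## Working session

There is one attempt and no reset: what is moved stays moved. The work goes in short steps, Python scripts to look and compute and a tool call to move; the robot and the scene stay as the last step left them, time stands still between calls to the robot, and variables do not carry over. Pictures are saved under pics/ and viewed, about 8 in all and at most 12, crops included, and the job is handed in when it is done.

Besides the shell and the picture viewer there is one more tool, called after "Request:" by a JSON object that holds its "name" and its "arguments", one argument or row to a line. play_rows: Moves the arm, as the interface text tells. Its arguments: {"type":"object","properties":{"commands":{"type":"array"},"gripper":{"type":"number"}},"required":["commands"]}

```bash
mkdir -p pics; ls; python3 - <<'E'
from rig import *
import cv2,numpy as np
s=read_state();print(s['time_s'],s['position'],s['tcp_rot'],s['force'])
for n in("scene","top"):
    c=capture(n);np.savez(f'pics/{n}0.npz',**c);cv2.imwrite(f'pics/{n}0.png',c['frame'][...,::-1]);print(n,c['mtx'].tolist(),np.round(c['cam_to_world'],3).tolist())
a=[cv2.imread(f'pics/{n}0.png') for n in("scene","top")]
E
```

```text
pics
0.0 [ 0.27156791 -0.56214744  0.2465574 ] [[ 4.34760922e-01 -5.91914840e-04  9.00545718e-01]
 [-9.00543294e-01  2.12580291e-03  4.34761149e-01]
 [-2.17172428e-03 -9.99997565e-01  3.91171092e-04]] [ 0.50701094  0.38030576 -0.0381004 ]
scene [[395.51289538033603, 0.0, 253.4661779743531], [0.0, 395.51289538033603, 191.0157312642235], [0.0, 0.0, 1.0]] [[-0.491, 0.557, -0.669, 1.331], [0.871, 0.297, -0.391, 0.462], [-0.019, -0.775, -0.631, 0.788], [0.0, 0.0, 0.0, 1.0]]
top [[421.07365537072343, 0.0, 254.5540494863627], [0.0, 421.07365537072343, 189.84961005281946], [0.0, 0.0, 1.0]] [[0.001, -0.997, 0.072, 0.472], [-1.0, -0.0, 0.02, -0.016], [-0.02, -0.072, -0.997, 1.207], [0.0, 0.0, 0.0, 1.0]]
```

View pics/scene0.png

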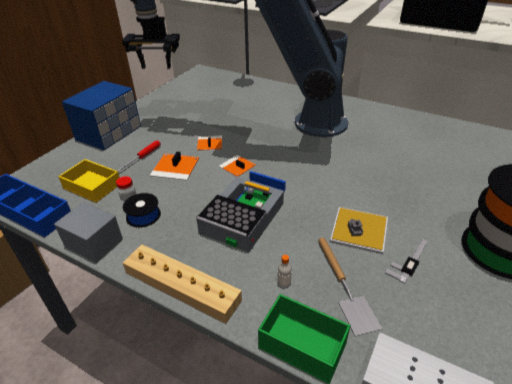

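View pics/top0.png

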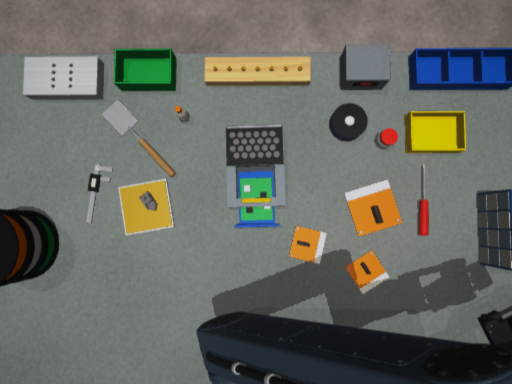

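The top view shows three orange look-alikes: pixels (373,208), (308,244) and (367,270). The first is clearly the largest, with its white edge pointing up and away from the robot. The box is at (256,175), its flap at the back, and the tray front at (257,225). Next I measure these.

```bash
cat > h.py <<'E'
from rig import *
import cv2,numpy as np
def ray(c,px,z):
    K=c['mtx'];T=c['cam_to_world'];d=T[:3,:3]@np.linalg.inv(K)@np.array([px[0],px[1],1.]);o=T[:3,3]
    return o+d*(z-o[2])/d[2]
def cloud(c):
    h,w=c['depth'].shape;u,v=np.meshgrid(np.arange(w),np.arange(h));Z=c['depth']
    P=np.stack([(u-c['mtx'][0,2])/c['mtx'][0,0]*Z,(v-c['mtx'][1,2])/c['mtx'][1,1]*Z,Z],-1)
    return P@c['cam_to_world'][:3,:3].T+c['cam_to_world'][:3,3]
def proj(c,p):
    q=np.linalg.inv(c['cam_to_world'])@np.append(p,1);k=c['mtx']@q[:3];return k[:2]/k[2]
E
python3 - <<'E'
from h import *
c=dict(np.load('pics/top0.npz'));f=c['frame'];hsv=cv2.cvtColor(f,cv2.COLOR_RGB2HSV);P=cloud(c)
def box(m,roi,z,name):
    M=np.zeros_like(m,np.uint8);x0,y0,x1,y1=roi;M[y0:y1,x0:x1]=m[y0:y1,x0:x1]
    k=cv2.findContours(M,0,2)[0];k=max(k,key=cv2.contourArea)
    w=np.array([ray(c,p[0],z)[:2] for p in k],np.float32);r=cv2.minAreaRect(w*1000);
    mm=M>0;print(name,cv2.contourArea(k),np.round(r[0],1),np.round(r[1],1),round(r[2],2),'depth z',np.median(P[mm][:,2]).round(4))
    return r
H,S,V=[hsv[...,i].astype(int) for i in range(3)]
org=(H>4)&(H<18)&(S>150)
R=(335,170,412,245)
wh=(S<60)&(V>170)
box(org,R,.004,'orange');box(wh,R,.004,'white')
box(org|wh,R,.004,'cover')
box((V<60)&(H>=0),(360,195,392,232),.034,'rib')
for r in((285,220,330,265),(345,248,392,295)):box(org|wh,r,.004,'small')
box((V<75)&(S<90),(222,120,290,172),.061,'flap')
box((H>22)&(H<33)&(S>150),(230,190,280,210),.055,'bar')
box((H>100)&(H<125)&(S>130),(230,215,285,235),.042,'trayfront')
cv2.imwrite('pics/box.png',cv2.resize(f[115:245,215:415,::-1],None,fx=4,fy=4,interpolation=2))
E
```

```text
orange 1573.5 [ 495.6 -332.4] [102.3 128.8] 17.55 depth z 0.0042
white 345.0 [ 558.5 -313. ] [ 25.1 128.1] 17.56 depth z 0.0042
cover 1990.5 [ 508.6 -328.3] [129.5 129. ] 17.55 depth z 0.0042
rib 71.5 [ 489.2 -330.3] [44.2 15.8] 17.35 depth z 0.0329
small 857.5 [ 404.  -142.3] [88.9 88. ] 76.71 depth z 0.003
small 840.0 [ 328.2 -308.3] [88.3 89.8] 32.23 depth z 0.003
flap 2075.5 [667.1   7.8] [120.  154.9] 1.07 depth z 0.0635
bar 86.0 [527.    3.8] [11. 74.] 0.03 depth z 0.0543
trayfront 205.0 [471.    1.2] [ 30.3 118.6] 0.1 depth z 0.0133
```

View pics/box.png

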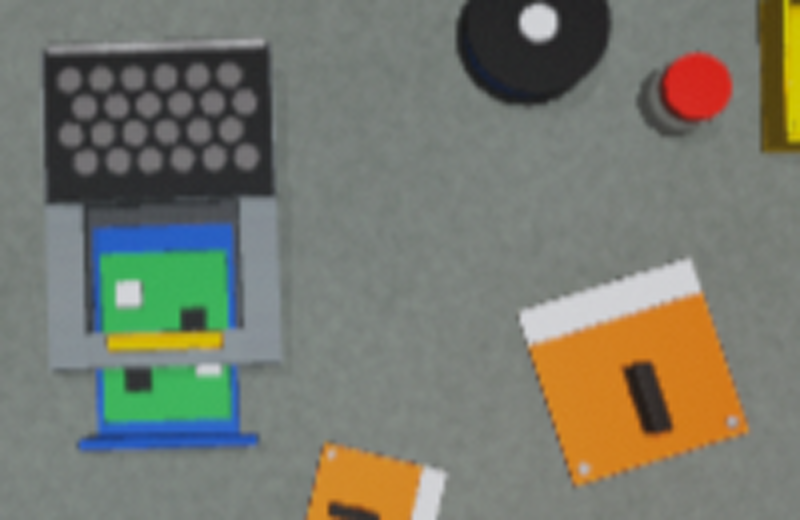

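```bash
python3 - <<'E'
from h import *
c=dict(np.load('pics/top0.npz'));P=cloud(c);f=c['frame']
hsv=cv2.cvtColor(f,cv2.COLOR_RGB2HSV);H,S,V=[hsv[...,i].astype(int) for i in range(3)]
roi=np.zeros(V.shape,bool);roi[112:240,215:300]=1
def rect(m,z,n):
    k=max(cv2.findContours((m&roi).astype(np.uint8),0,2)[0],key=cv2.contourArea)
    w=np.array([ray(c,p[0],z)[:2]*1000 for p in k],np.float32);r=cv2.minAreaRect(w)
    print(n,np.round(r[0],1),np.round(r[1],1),round(r[2],2));return w
z=P[...,2]
w=rect((z>.058),.064,'flap')
# free edge pixels: per column lowest row with z>.058; 
E=[];L=[];Rr=[]
for u in range(232,280):
    v=np.where((z[:,u]>.058)&roi[:,u])[0]
    if len(v): E.append(ray(c,(u,v.max()+.5),.0625)[:2]*1000)
E=np.array(E);p=np.polyfit(E[:,1],E[:,0],1);print('free edge',p,np.std(E[:,0]-np.polyval(p,E[:,1])),np.unique(z[(z>.058)&roi].round(3),return_counts=True)[0][[0,-1]])
for v in range(170,205):
    u=np.where((z[v]>.044)&roi[v])[0]
    L.append(ray(c,(u.min()-.5,v),.05)[:2]*1000);Rr.append(ray(c,(u.max()+.5,v),.05)[:2]*1000)
for n,A in(('L',L),('R',Rr)):
    A=np.array(A);p=np.polyfit(A[:,0],A[:,1],1);print(n,p,np.polyval(p,550))
Fr=[]
for u in list(range(230,282)):
    v=np.where((abs(z[:,u]-.05)<.008)&roi[:,u]&(S[:,u]<60)&(V[:,u]>90))[0]
    if len(v): Fr.append(ray(c,(u,v.max()+.5),.05)[:2]*1000)
Fr=np.array(Fr);p=np.polyfit(Fr[:,1],Fr[:,0],1);print('front',p,np.std(Fr[:,0]-np.polyval(p,Fr[:,1])))
B=(H>100)&(H<125)&(S>130)&(z>.03)&(z<.046)&roi;B[:210]=0
q=P[B];print('tray',q.min(0),q.max(0))
E
```

```text
flap [679.    7.8] [111.6 162.5] 1.76
free edge [2.92032627e-01 5.68002951e+02] 64.6918692487888 [0.058 1.207]
L [-4.36362134e-02  1.10541420e+02] 86.54150255777222
R [-2.83738760e-02 -6.12995857e+01] -76.9052174748632
front [-3.11413926e-02  5.11087207e+02] 0.7358324719188797
tray [ 0.45569623 -0.05816086  0.03555835] [0.46415057 0.06056068 0.04595892]
```

```bash
python3 - <<'E'
from h import *
c=dict(np.load('pics/top0.npz'));P=cloud(c);f=c['frame']
hsv=cv2.cvtColor(f,cv2.COLOR_RGB2HSV);H,S,V=[hsv[...,i].astype(int) for i in range(3)]
z=P[...,2].copy();z[c['depth']==0]=np.nan;print(np.isnan(z[112:240,215:300]).sum())
def fit(n,pts,ax):
    A=np.array(pts);k=np.ones(len(A),bool)
    for _ in range(4):
        p=np.polyfit(A[k,ax],A[k,1-ax],1);r=A[:,1-ax]-np.polyval(p,A[:,ax]);k=abs(r)<2.5
    print(n,'deg',np.degrees(np.arctan(p[0])).round(2),'at0/550',np.polyval(p,5 if ax else 550).round(1),k.sum(),r[k].std().round(2))
g=(V<75)
# colour edges: flap free edge = dark->lighter
E=[];F=[];T=[];L=[];R=[]
for u in range(230,280):
    col=V[:,u]
    v=np.where((z[140:185,u]>.058))[0]
    if len(v):E.append(ray(c,(u,140+v.max()+.5),.0635)[:2]*1000)
    v=np.where((z[118:150,u]>.058))[0]
    if len(v):T.append(ray(c,(u,118+v.min()-.5),.061)[:2]*1000)
    v=np.where((z[190:215,u]>.046)&(S[190:215,u]<60))[0]
    if len(v):F.append(ray(c,(u,190+v.max()+.5),.05)[:2]*1000)
for v in range(170,204):
    u=np.where((z[v,215:300]>.04)&(z[v,215:300]<.07))[0]+215
    L.append(ray(c,(u.min()-.5,v),.05)[:2]*1000);R.append(ray(c,(u.max()+.5,v),.05)[:2]*1000)
fit('free',E,1);fit('back',T,1);fit('front',F,1);fit('L',L,0);fit('R',R,0)
Y=(H>20)&(H<35)&(S>150)&(z>.04)&(z<.065);Y[:185]=0;Y[215:]=0;Y[:,:230]=0;Y[:,285:]=0
print('bar',np.nanmean(P[Y],0),P[Y].min(0),P[Y].max(0))
B=(H>100)&(H<125)&(S>130);B[:216]=0;B[240:]=0;B[:,:230]=0;B[:,285:]=0
Q=P[B];print(np.unique(np.where(B)[0],return_counts=True));r=cv2.minAreaRect(np.array([ray(c,p[::-1],.042)[:2]*1000 for p in np.argwhere(B)],np.float32));print('tray',r)
E
```

```text
62
free deg -1.58 at0/550 625.8 50 0.88
back deg -2.0 at0/550 735.7 50 0.85
front deg -1.74 at0/550 510.9 50 0.7
L deg 1.41 at0/550 84.0 34 0.74
R deg 1.26 at0/550 -75.8 34 0.79
bar [0.52757136 0.00401264 0.05430348] [ 0.5214364  -0.03595097  0.04528901] [0.53275593 0.04106487 0.06043381]
(array([216, 217, 218, 219, 220, 221, 222, 223, 224, 225, 226]), array([ 4,  4,  4,  3, 20, 35, 35, 35, 40, 44, 35]))
tray ((469.6027526855469, 1.2362785339355469), (27.54744529724121, 118.62360382080078), 0.09944883733987808)
```

Box: lap edge is at about (0.6255, 0.006), yaw about +1.6°. The free edge, bar, front and width all agree with the given sizes. The tray is about 45 mm out, with its face near (0.456, 0.002). The cover is at (0.509, -0.328), yaw 17.5°. Tray first, pushing with closed fingers.

Request:
{"name": "play_rows", "arguments": {
  "commands": [
    [[0.005,0.02,0],[0,0,-0.02]],
    [[0.02,0.07,0],[0,0,-0.07]],
    [[0.035,0.125,0],[0,0,-0.12]],
    [[0.05,0.185,0],[0,0,-0.17]],
    [[0.065,0.245,-0.01],[0,0,-0.22]],
    [[0.08,0.305,-0.02],[0,0,-0.27]],
    [[0.095,0.365,-0.03],[0,0,-0.32]],
    [[0.11,0.425,-0.04],[0,0,-0.37]],
    [[0.13,0.48,-0.05],[0,0,-0.4]],
    [[0.14,0.53,-0.06],[0,0,-0.422]]
  ],
  "gripper": 0
}}

```text
time_s: 1.35
position: [0.4125, -0.031, 0.1873]
tcp_rot: [[0.028, 0.001, 1.0], [-1.0, -0.0, 0.028], [0.0, -1.0, 0.001]]
force: [-0.1, -0.2, -0.2]
opening: 0.018
```

Request:
{"name": "play_rows", "arguments": {
  "commands": [
    [[0.006,0.015,-0.01],[0,0,0]],
    [[0.012,0.033,-0.04],[0,0,0]],
    [[0.012,0.033,-0.08],[0,0,0]],
    [[0.012,0.033,-0.12],[0,0,0]],
    [[0.012,0.033,-0.14],[0,0,0]],
    [[0.012,0.033,-0.146],[0,0,0]],
    [[0.012,0.033,-0.146],[0,0,0]]
  ]
}}

```text
time_s: 2.22
position: [0.4238, 0.0002, 0.0415]
tcp_rot: [[0.028, -0.0, 1.0], [-1.0, 0.0, 0.028], [-0.0, -1.0, -0.0]]
force: [0.2, 0.2, 0.9]
opening: 0.001
```

Request:
{"name": "play_rows", "arguments": {
  "commands": [
    [[0.01,0,0],[0,0,0]],
    [[0.02,0,0],[0,0,0]],
    [[0.03,0,0],[0,0,0]],
    [[0.04,0.001,0],[0,0,0]],
    [[0.048,0.001,0],[0,0,0]],
    [[0.055,0.001,0],[0,0,0]],
    [[0.057,0.001,0],[0,0,0]]
  ]
}}

```text
time_s: 3.1
position: [0.4812, 0.0013, 0.0415]
tcp_rot: [[0.028, 0.0, 1.0], [-1.0, 0.0, 0.028], [-0.0, -1.0, 0.0]]
force: [-2.6, 0.3, 0.6]
opening: 0.006
```

Pushing at about 2–3 N. I continue in small steps until the stop is felt.

Request:
{"name": "play_rows", "arguments": {
  "commands": [
    [[0.003,0,0],[0,0,0]],
    [[0.006,0,0],[0,0,0]],
    [[0.008,0,0],[0,0,0]],
    [[0.008,0,0],[0,0,0]]
  ]
}}

```text
time_s: 3.6
position: [0.4891, 0.0011, 0.0415]
tcp_rot: [[0.028, 0.0, 1.0], [-1.0, -0.0, 0.028], [0.0, -1.0, 0.0]]
force: [-0.3, 0.1, -1.4]
opening: 0.005
```

Request:
{"name": "play_rows", "arguments": {
  "commands": [
    [[0.001,0,0],[0,0,0]],
    [[0.002,0,0],[0,0,0]],
    [[0.002,0,0],[0,0,0]]
  ]
}}

```text
time_s: 3.98
position: [0.4894, 0.0012, 0.0415]
tcp_rot: [[0.028, -0.003, 1.0], [-1.0, 0.0, 0.028], [-0.0, -1.0, -0.003]]
force: [-5.2, -1.7, 1.8]
opening: 0.004
```

Request:
{"name": "play_rows", "arguments": {
  "commands": [
    [[0.001,0,0],[0,0,0]],
    [[0.002,0,0],[0,0,0]],
    [[0.002,0,0],[0,0,0]]
  ]
}}

```text
time_s: 4.35
position: [0.4895, 0.0012, 0.0415]
tcp_rot: [[0.029, -0.007, 1.0], [-1.0, 0.001, 0.029], [-0.001, -1.0, -0.007]]
force: [-8.0, -3.4, 3.9]
opening: 0.008
```

```bash
python3 - <<'E'
from h import *
c=capture("scene");cv2.imwrite('pics/s1.png',cv2.resize(c['frame'][130:290,150:350,::-1],None,fx=4,fy=3.7,interpolation=2))
np.savez('pics/s1.npz',**c)
E
```

```text
(no output)
```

View pics/s1.png

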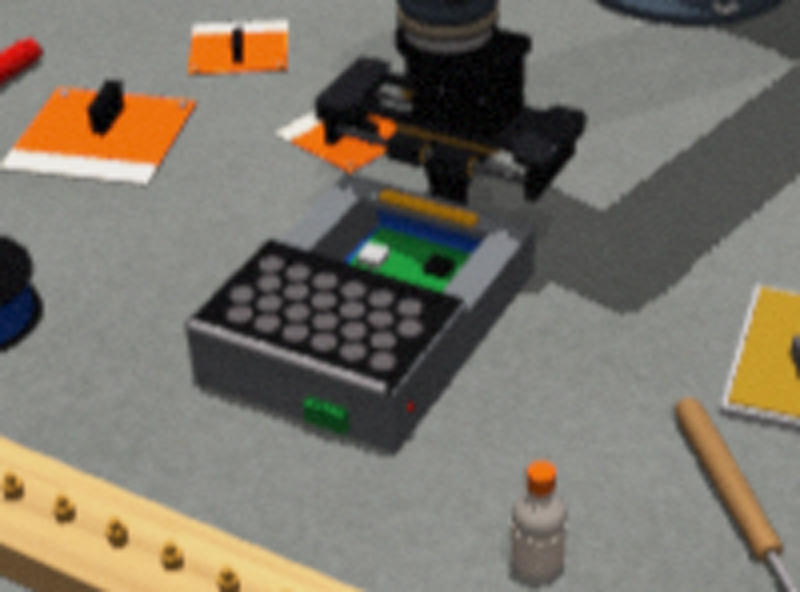

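The tray is against its stop: the TCP stayed at x=0.4895 while the force rose to 8 N. Image s1 shows the blue panel flush at about (430,235) and the cover undisturbed at the upper left. Next I retract and go above the rib.

Request:
{"name": "play_rows", "arguments": {
  "commands": [
    [[-0.01,0,0],[0,0,0]],
    [[-0.03,0,0],[0,0,0]],
    [[-0.04,0,0.02],[0,0,0]],
    [[-0.04,0,0.06],[0,0,0]],
    [[-0.04,-0.02,0.11],[0,0,0.03]],
    [[-0.035,-0.08,0.14],[0,0,0.1]],
    [[-0.03,-0.14,0.15],[0,0,0.15]],
    [[-0.025,-0.2,0.15],[0,0,0.2]],
    [[-0.02,-0.26,0.14],[0,0,0.25]],
    [[-0.01,-0.31,0.12],[0,0,0.277]]
  ],
  "gripper": 0.06
}}

```text
time_s: 5.65
position: [0.4844, -0.313, 0.1627]
tcp_rot: [[0.299, 0.006, 0.954], [-0.954, -0.005, 0.299], [0.007, -1.0, 0.004]]
force: [-0.2, -0.5, 1.1]
opening: 0.69
```

Request:
{"name": "play_rows", "arguments": {
  "commands": [
    [[0,-0.02,-0.02],[0,0,0]],
    [[0.002,-0.025,-0.04],[0,0,0]],
    [[0.002,-0.025,-0.04],[0,0,0]]
  ]
}}

```text
time_s: 6.02
position: [0.4841, -0.3326, 0.1198]
tcp_rot: [[0.3, -0.002, 0.954], [-0.954, 0.003, 0.3], [-0.003, -1.0, -0.001]]
force: [0.2, 0.4, -0.4]
opening: 0.69
```

```bash
python3 - <<'E'
from h import *
print(read_state()['position'],read_state()['force'])
c=capture("scene")
p=proj(c,[.489,-.333,.03]).astype(int);print(p)
x0,y0=p-[60,55];cv2.imwrite('pics/s2.png',cv2.resize(c['frame'][y0:y0+90,x0:x0+120,::-1],None,fx=6,fy=6,interpolation=2))
E
```

```text
[ 0.48411094 -0.3326067   0.11983092] [ 0.17098651  0.40509185 -0.4021931 ]
[176 156]
```

View pics/s2.png

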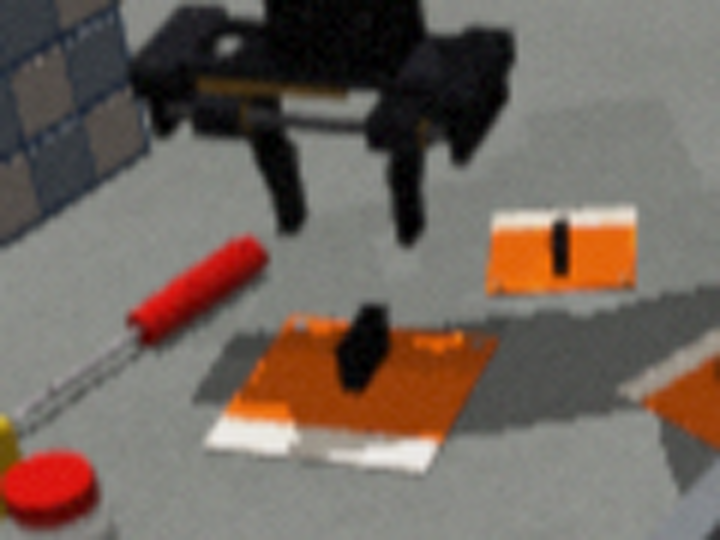

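The crop shows the jaws straddling the large cover's rib at (365,345), aligned with it and clear of everything else. Descending.

Request:
{"name": "play_rows", "arguments": {
  "commands": [
    [[0,-0.001,-0.02],[0,0,0]],
    [[0,-0.001,-0.045],[0,0,0]],
    [[0,-0.001,-0.07],[0,0,0]],
    [[0,-0.001,-0.082],[0,0,0]],
    [[0,-0.001,-0.086],[0,0,0]],
    [[0,-0.001,-0.086],[0,0,0]]
  ]
}}

```text
time_s: 6.82
position: [0.4852, -0.3348, 0.0362]
tcp_rot: [[0.301, 0.001, 0.954], [-0.954, -0.001, 0.301], [0.001, -1.0, 0.001]]
force: [-0.4, 0.1, -0.5]
opening: 0.69
```

Request:
{"name": "play_rows", "arguments": {
  "commands": [
    [[0,0,0],[0,0,0]],
    [[0,0,0],[0,0,0]],
    [[0,0,0],[0,0,0]],
    [[0,0,0],[0,0,0]],
    [[0,0,0],[0,0,0]],
    [[0,0,0],[0,0,0]]
  ],
  "gripper": 0.0
}}

```text
time_s: 7.58
position: [0.4848, -0.335, 0.0356]
tcp_rot: [[0.3, 0.0, 0.954], [-0.954, -0.0, 0.3], [0.0, -1.0, 0.0]]
force: [0.4, -1.0, 0.1]
opening: 0.158
```

The jaws stopped at 13.7 mm, which is the rib's width. Lifting and carrying over.

Request:
{"name": "play_rows", "arguments": {
  "commands": [
    [[0,0,0.005],[0,0,0]],
    [[0,0,0.02],[0,0,0]],
    [[0,0,0.05],[0,0,0]],
    [[0,0.01,0.09],[0,0,0]],
    [[0.002,0.04,0.11],[0,0,-0.03]],
    [[0.005,0.08,0.115],[0,0,-0.08]],
    [[0.01,0.125,0.115],[0,0,-0.13]],
    [[0.012,0.17,0.115],[0,0,-0.18]],
    [[0.015,0.215,0.115],[0,0,-0.23]],
    [[0.018,0.255,0.115],[0,0,-0.277]]
  ]
}}

```text
time_s: 8.82
position: [0.5026, -0.0782, 0.1516]
tcp_rot: [[0.026, 0.001, 1.0], [-1.0, -0.0, 0.026], [0.0, -1.0, 0.001]]
force: [0.6, 0.1, -1.9]
opening: 0.157
```

Request:
{"name": "play_rows", "arguments": {
  "commands": [
    [[0,0.035,0],[0,0,0]],
    [[0.002,0.06,0],[0,0,0]],
    [[0.003,0.075,-0.01],[0,0,0]],
    [[0.003,0.083,-0.02],[0,0,0]],
    [[0.003,0.083,-0.02],[0,0,0]],
    [[0.003,0.083,-0.02],[0,0,0]]
  ]
}}

```text
time_s: 9.57
position: [0.5059, 0.0025, 0.1303]
tcp_rot: [[0.027, -0.0, 1.0], [-1.0, -0.0, 0.027], [0.0, -1.0, -0.0]]
force: [0.8, -0.0, -1.8]
opening: 0.158
```

```bash
cat > meas.py <<'E'
from h import *
import sys
def orange_white(c,z0,z1,zp,roi):
    P=cloud(c);hsv=cv2.cvtColor(c['frame'],cv2.COLOR_RGB2HSV);H,S,V=[hsv[...,i].astype(int) for i in range(3)]
    z=P[...,2];ok=(c['depth']>0)&(z>z0)&(z<z1)&(P[...,0]>roi[0])&(P[...,0]<roi[1])&(P[...,1]>roi[2])&(P[...,1]<roi[3])
    return P,ok,ok&(H>4)&(H<18)&(S>150),ok&(S<60)&(V>150)
E
python3 - <<'E'
from meas import *
s=read_state();print(s['time_s'],s['position'],s['tcp_rot'].tolist() if hasattr(s['tcp_rot'],'tolist') else s['tcp_rot'],s['force'])
for n in('top','scene'):
    c=capture(n);cv2.imwrite(f'pics/{n}3.png',c['frame'][...,::-1]);np.savez(f'pics/{n}3.npz',**c)
    P,ok,o,w=orange_white(c,.07,.14,0,(.4,.7,-.12,.12));print(n,o.sum(),w.sum())
    if w.sum()>20:
        Q=P[o|w];A=np.c_[Q[:,:2],np.ones(len(Q))];p=np.linalg.lstsq(A,Q[:,2],rcond=None)[0];print('plane',p[:2],'z@',np.median(Q[:,2]))
        q=P[w][:,:2]*1000;r=cv2.minAreaRect(q.astype(np.float32));print('white',r,'max x',np.percentile(q[:,0],98))
a=np.hstack([cv2.imread('pics/top3.png')[110:250,205:315],cv2.imread('pics/scene3.png')[130:270,180:310]])
cv2.imwrite('pics/v3.png',cv2.resize(a,None,fx=3.3,fy=3.3,interpolation=2))
E
```

```text
9.575 [0.50585764 0.00245821 0.13030552] [[0.0268768413482932, -0.0003272839673404569, 0.9996386988729196], [-0.9996387468675129, -0.00011447997014400887, 0.02687680515770178], [0.00010564226098030932, -0.9999999398897688, -0.00033024259497728935]] [ 0.81199434 -0.01642991 -1.77020667]
top 44 344
plane [ 0.00378396 -0.00519025] z@ 0.09855451882387023
white ((582.4332275390625, 4.265811920166016), (26.450023651123047, 127.05371856689453), 1.4165468215942383) max x 596.273780599374
scene 779 263
plane [-0.01037586 -0.00351417] z@ 0.10016914158006518
white ((582.96533203125, 5.123481750488281), (28.885784149169922, 127.5761947631836), 2.935718536376953) max x 596.9045408531002
```

View pics/v3.png

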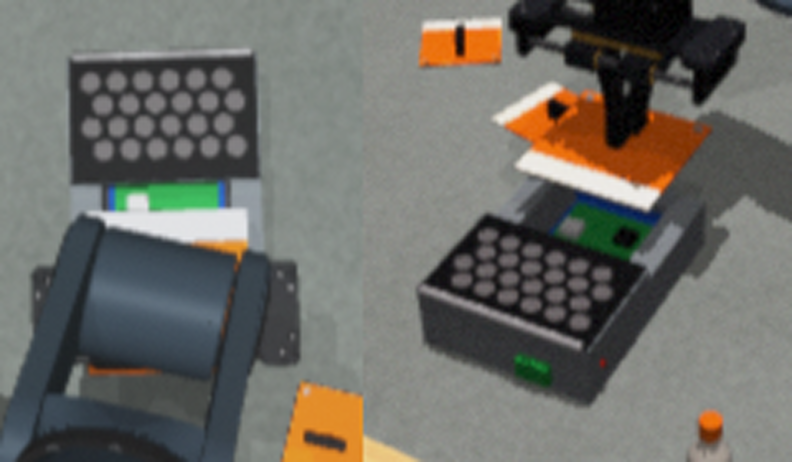

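The two views agree with the prediction: tip at (0.5955, 0.005), level, yaw about 1.5°, underside at z≈0.095. The bystanders look untouched. Now I pitch the nose down 4°, lower, and check the height before sliding in.

Request:
{"name": "play_rows", "arguments": {
  "commands": [
    [[0,0,-0.005],[0,0.02,0]],
    [[0,0,-0.015],[0,0.045,0]],
    [[0,0,-0.025],[0,0.07,0]],
    [[0.003,0,-0.032],[0,0.07,0]],
    [[0.008,0,-0.0355],[0,0.07,0]],
    [[0.01,0,-0.036],[0,0.07,0]],
    [[0.01,0,-0.036],[0,0.07,0]],
    [[0.01,0,-0.036],[0,0.07,0]]
  ]
}}

```text
time_s: 10.68
position: [0.5157, 0.0032, 0.0948]
tcp_rot: [[0.028, -0.07, 0.997], [-1.0, -0.0, 0.028], [-0.002, -0.998, -0.07]]
force: [-0.7, 0.4, -1.4]
opening: 0.159
```

```bash
python3 - <<'E'
from meas import *
s=read_state();print(s['time_s'],s['position'],np.array(s['tcp_rot'])[:,2],s['force'],s['moment'])
for n in('top','scene'):
    c=capture(n)
    cv2.imwrite(f'pics/{n}4.png',c['frame'][...,::-1])
    P,ok,o,w=orange_white(c,.052,.12,0,(.4,.63,-.075,.085))
    for m,l in((w,'white'),(o,'orange')):
        if m.sum()>20:
            q=P[m];print(n,l,m.sum(),'med',np.median(q,0).round(4),cv2.minAreaRect((q[:,:2]*1000).astype(np.float32)))
    if n=='scene':
        Q=P[o];A=np.c_[Q[:,:2],np.ones(len(Q))];p=np.linalg.lstsq(A,Q[:,2],rcond=None)[0];print('plane',p[:2],'ztop at .605',p@[.605,.005,1])
E
```

```text
10.675 [0.51571254 0.00321771 0.09482831] [ 0.99718374  0.02781793 -0.06964729] [-0.72914217  0.39170454 -1.41225696] [ 0.02020323 -0.04694897 -0.07144558]
top orange 31 med [ 0.4832 -0.0441  0.0658] ((515.074951171875, -47.076446533203125), (61.089168548583984, 99.44056701660156), 58.647979736328125)
scene white 264 med [0.5907 0.0062 0.0589] ((591.3732299804688, 1.3668899536132812), (139.90443420410156, 32.422061920166016), 89.42860412597656)
scene orange 852 med [0.5335 0.0155 0.0634] ((524.6502685546875, -0.484222412109375), (103.28788757324219, 139.0321807861328), 1.909447193145752)
plane [-0.07101591 -0.00452455] ztop at .605 0.05920865315621047
```

Request:
{"name": "play_rows", "arguments": {
  "commands": [
    [[0.005,0,-0.001],[0,0,0]],
    [[0.012,0,-0.001],[0,0,0]],
    [[0.018,0.0005,-0.001],[0,0,0]],
    [[0.024,0.0005,-0.001],[0,0,0]],
    [[0.028,0.001,-0.001],[0,0,0]],
    [[0.03,0.001,-0.001],[0,0,0]],
    [[0.03,0.001,-0.001],[0,0,0]]
  ]
}}

```text
time_s: 11.65
position: [0.5457, 0.0042, 0.0935]
tcp_rot: [[0.028, -0.07, 0.997], [-1.0, 0.0, 0.028], [-0.002, -0.998, -0.07]]
force: [0.1, 0.0, -2.1]
opening: 0.162
```

```bash
python3 - <<'E'
from meas import *
s=read_state();print(s['time_s'],s['position'],s['force'],s['moment'])
c=capture('scene');np.savez('pics/s5.npz',**c)
z0=cloud(dict(np.load('pics/scene3.npz')));P=cloud(c)
for x in(.64,.66,.68,.72):
    m=lambda Q:np.median(Q[(abs(Q[...,0]-x)<.008)&(abs(Q[...,1]-.007)<.06)&(Q[...,2]<.09)&(Q[...,2]>.05)][:,2])
    print(x,m(z0).round(4),m(P).round(4))
p=proj(c,[.6,.005,.05]).astype(int);x0,y0=p-[65,50]
cv2.imwrite('pics/v5.png',cv2.resize(c['frame'][y0:y0+95,x0:x0+130,::-1],None,fx=6,fy=6,interpolation=2))
E
```

```text
11.65 [0.54574954 0.0042442  0.09349329] [ 0.05299866  0.01380171 -2.14696685] [ 0.03922082 -0.01294086 -0.02777458]
0.64 0.0653 0.0653
0.66 0.0654 0.0656
0.68 0.0654 0.0654
0.72 0.0653 0.0653
```

View pics/v5.png

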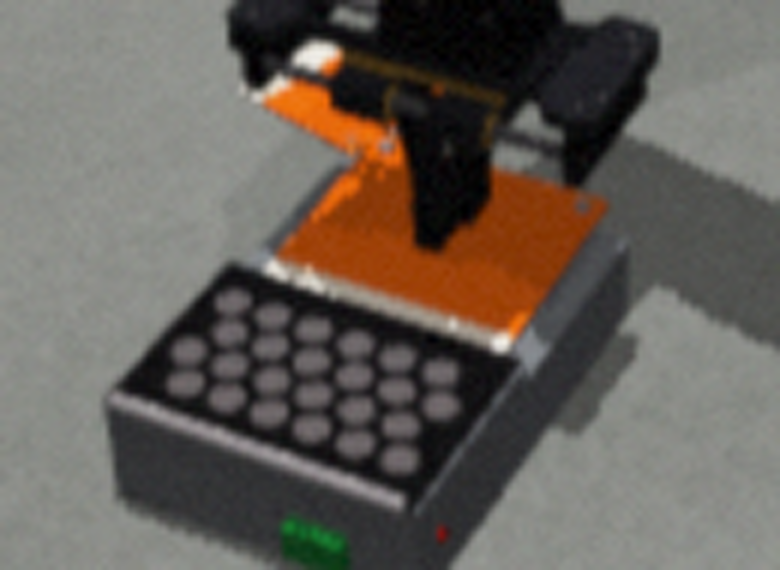

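The white strip is now only about half visible along the flap edge (around (390,310)), and the flap's height is unchanged at 65.4 mm in depth. I slide the rest of the way, then flatten.

Request:
{"name": "play_rows", "arguments": {
  "commands": [
    [[0.003,0,0],[0,0,0]],
    [[0.006,0,0],[0,0,0]],
    [[0.0078,0.0003,0],[0,0,0]],
    [[0.0078,0.0003,0],[0,0,0]]
  ]
}}

```text
time_s: 12.2
position: [0.5538, 0.0045, 0.0936]
tcp_rot: [[0.028, -0.07, 0.997], [-1.0, -0.0, 0.028], [-0.002, -0.998, -0.07]]
force: [-0.7, -0.1, -1.4]
opening: 0.159
```

Request:
{"name": "play_rows", "arguments": {
  "commands": [
    [[0,0,-0.001],[0,-0.01,0]],
    [[0,0,-0.002],[0,-0.02,0]],
    [[0,0,-0.003],[0,-0.03,0]],
    [[0,0,-0.004],[0,-0.04,0]],
    [[0,0,-0.0055],[0,-0.05,0]],
    [[0,0,-0.0065],[0,-0.06,0]],
    [[0,0,-0.0078],[0,-0.07,0]],
    [[0,0,-0.0078],[0,-0.07,0]]
  ]
}}

```text
time_s: 13.2
position: [0.5524, 0.0045, 0.0859]
tcp_rot: [[0.028, -0.002, 1.0], [-1.0, 0.0, 0.028], [-0.0, -1.0, -0.002]]
force: [-4.1, -1.4, 5.6]
opening: 0.158
```

```bash
python3 - <<'E'
from meas import *
s=read_state();print(s['time_s'],s['position'],s['force'],s['moment'])
c=capture('scene');np.savez('pics/s6.npz',**c)
P,ok,o,w=orange_white(c,.045,.08,0,(.4,.66,-.09,.1))
for m,l in((w,'white'),(o,'orange')):
    q=P[m];print(l,m.sum(),np.median(q,0).round(4))
Q=P[o];A=np.c_[Q[:,:2],np.ones(len(Q))];p=np.linalg.lstsq(A,Q[:,2],rcond=None)[0];print('plane',p[:2],'z',p@[.555,.005,1])
for x in(.64,.66,.68,.72): print(x,np.median(P[(abs(P[...,0]-x)<.008)&(abs(P[...,1]-.007)<.06)&(P[...,2]<.09)&(P[...,2]>.05)][:,2]).round(4))
# boundary orange/white along y, colour ray at z=.054
hsv=cv2.cvtColor(c['frame'],cv2.COLOR_RGB2HSV)
for y in(-.045,-.03,.05,.06):
    line=[]
    for x in np.arange(.59,.64,.001):
        u=proj(c,[x,y,.054]);px=cv2.getRectSubPix(c['frame'],(1,1),(float(u[0]),float(u[1])))[0,0];line.append(px)
    L=np.array(line).astype(int);print(y,[(round(.59+.001*i,3),*L[i]) for i in range(10,50,2)])
p=proj(c,[.6,.005,.05]).astype(int);x0,y0=p-[65,50]
cv2.imwrite('pics/v6.png',cv2.resize(c['frame'][y0:y0+95,x0:x0+130,::-1],None,fx=6,fy=6,interpolation=2))
E
```

```text
13.2 [0.55240916 0.0045206  0.08591477] [-4.12586546 -1.38104675  5.59086439] [-0.10852119  0.851392    0.02830663]
white 0 [nan nan nan]
orange 886 [0.5757 0.0174 0.0555]
plane [0.0103304  0.00972687] z 0.055838871287033555
0.64 0.0652
0.66 0.0656
0.68 0.0654
0.72 0.0652
-0.045 [(0.6, np.int64(206), np.int64(91), np.int64(12)), (0.602, np.int64(223), np.int64(103), np.int64(12)), (0.604, np.int64(232), np.int64(109), np.int64(12)), (0.606, np.int64(236), np.int64(112), np.int64(11)), (0.608, np.int64(234), np.int64(111), np.int64(13)), (0.61, np.int64(229), np.int64(107), np.int64(16)), (0.612, np.int64(211), np.int64(97), np.int64(18)), (0.614, np.int64(164), np.int64(75), np.int64(19)), (0.616, np.int64(108), np.int64(50), np.int64(21)), (0.618, np.int64(66), np.int64(34), np.int64(20)), (0.62, np.int64(38), np.int64(24), np.int64(19)), (0.622, np.int64(21), np.int64(18), np.int64(20)), (0.624, np.int64(20), np.int64(19), np.int64(21)), (0.626, np.int64(24), np.int64(23), np.int64(24)), (0.628, np.int64(35), np.int64(32), np.int64(34)), (0.63, np.int64(47), np.int64(43), np.int64(
[... 1654 characters left out ...]
4(18)), (0.616, np.int64(33), np.int64(21), np.int64(18)), (0.618, np.int64(22), np.int64(17), np.int64(16)), (0.62, np.int64(16), np.int64(15), np.int64(17)), (0.622, np.int64(18), np.int64(18), np.int64(20)), (0.624, np.int64(21), np.int64(22), np.int64(23)), (0.626, np.int64(40), np.int64(39), np.int64(41)), (0.628, np.int64(65), np.int64(63), np.int64(64)), (0.63, np.int64(83), np.int64(79), np.int64(81)), (0.632, np.int64(97), np.int64(90), np.int64(93)), (0.634, np.int64(107), np.int64(99), np.int64(102)), (0.636, np.int64(108), np.int64(101), np.int64(103)), (0.638, np.int64(110), np.int64(104), np.int64(105))]
  return _methods._mean(a, axis=axis, dtype=dtype,
  ret = um.true_divide(
```

View pics/v6.png

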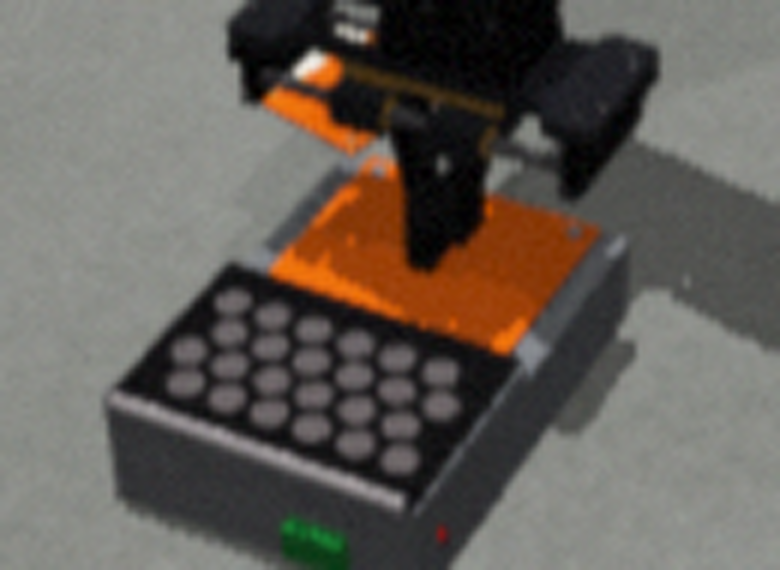

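Request:
{"name": "play_rows", "arguments": {
  "commands": [
    [[-0.001,0,0],[0,0,0]],
    [[-0.0015,0,0],[0,0,0]],
    [[-0.0015,0,-0.001],[0,0,0]],
    [[-0.0015,0,-0.002],[0,0,0]],
    [[-0.0015,0,-0.002],[0,0,0]]
  ]
}}

```text
time_s: 13.88
position: [0.5522, 0.0045, 0.0855]
tcp_rot: [[0.028, 0.001, 1.0], [-1.0, -0.0, 0.028], [0.0, -1.0, 0.001]]
force: [-4.8, -0.2, 15.4]
opening: 0.158
```

```bash
python3 - <<'E'
from meas import *
s=read_state();print(s['time_s'],s['position'],s['force'],s['moment'])
for n in('scene','top'):
    c=capture(n);b=dict(np.load(f'pics/{n}0.npz'));cv2.imwrite(f'pics/{n}7.png',c['frame'][...,::-1])
    P,ok,o,w=orange_white(c,.04,.08,0,(.46,.66,-.09,.1))
    if o.sum()>50:
        Q=P[o]
        for _ in range(3):
            A=np.c_[Q[:,:2],np.ones(len(Q))];p=np.linalg.lstsq(A,Q[:,2],rcond=None)[0];Q=Q[abs(Q[:,2]-A@p)<.004]
        print(n,o.sum(),'slope deg',np.degrees(p[:2]).round(2),'z near/far',p@[.52,.005,1],p@[.61,.005,1])
        print(cv2.minAreaRect((P[o][:,:2]*1000).astype(np.float32)))
    if n=='scene':
        for x in(.63,.64,.66,.68,.72): print(x,np.median(P[(abs(P[...,0]-x)<.006)&(abs(P[...,1]-.007)<.06)&(P[...,2]<.09)&(P[...,2]>.05)][:,2]).round(4),end=' ')
        print()
    # bystander changes: colour-difference blobs
    d=np.abs(cv2.GaussianBlur(c['frame'],(5,5),0).astype(int)-cv2.GaussianBlur(b['frame'],(5,5),0)).max(-1)>45
    for k in cv2.findContours(d.astype(np.uint8),0,2)[0]:
        if cv2.contourArea(k)>15: print(n,'changed',cv2.boundingRect(k))
a=np.hstack([cv2.imread('pics/scene7.png')[100:290,100:400],cv2.imread('pics/top7.png')[100:290,150:430]])
cv2.imwrite('pics/v7.png',cv2.resize(a,None,fx=1.37,fy=1.37,interpolation=2))
E
```

```text
13.875 [0.55224434 0.00454266 0.08548215] [-4.79374829 -0.23027941 15.37471065] [ 9.80654287e-02  9.73964639e-01 -1.01858124e-04]
scene 879 slope deg [ 0.18 -0.03] z near/far 0.05507454345060183 0.055354847739322435
((571.739990234375, 3.931121826171875), (119.20028686523438, 136.92649841308594), 4.200036525726318)
0.63 0.0648 0.64 0.0652 0.66 0.0653 0.68 0.0655 0.72 0.0652 
scene changed (151, 151, 48, 28)
scene changed (274, 134, 57, 31)
scene changed (141, 117, 98, 39)
scene changed (291, 61, 43, 36)
scene changed (340, 43, 6, 8)
scene changed (274, 30, 17, 12)
scene changed (217, 19, 169, 192)
scene changed (297, 12, 28, 23)
scene changed (258, 6, 5, 6)
scene changed (341, 0, 66, 91)
scene changed (254, 0, 9, 5)
scene changed (123, 0, 57, 69)
top 88 slope deg [1.2  1.16] z near/far 0.05345732342211355 0.05534273778125535
((539.6033935546875, -24.94439697265625), (79.33067321777344, 136.24009704589844), 43.503997802734375)
top changed (264, 374, 10, 10)
top changed (232, 367, 7, 8)
top changed (202, 349, 36, 17)
top changed (199, 306, 68, 39)
top changed (239, 249, 273, 135)
top changed (346, 181, 56, 56)
top changed (58, 165, 235, 219)
```

View pics/v7.png

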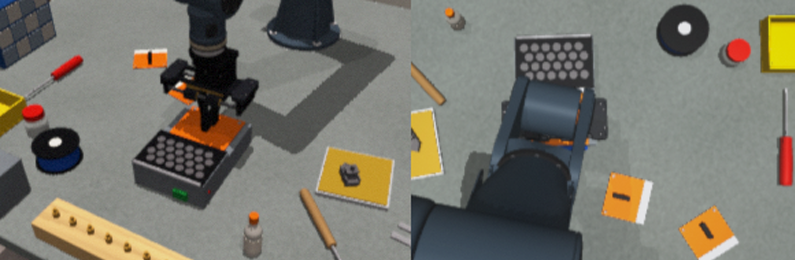

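The final view shows the cover flat (slope 0.2°), with the white edge hidden under the flap and the flap's depth reading unchanged. The bystanders are where they were. I hold for a second to check it is stable, then hand in.

Request:
{"name": "play_rows", "arguments": {
  "commands": [
    [[0,0,-0.0003],[0,0,0]],
    [[0,0,-0.0005],[0,0,0]],
    [[0,0,-0.0005],[0,0,0]],
    [[0,0,-0.0005],[0,0,0]],
    [[0,0,-0.0005],[0,0,0]],
    [[0,0,-0.0005],[0,0,0]],
    [[0,0,-0.0005],[0,0,0]],
    [[0,0,-0.0005],[0,0,0]]
  ]
}}

```text
time_s: 14.98
position: [0.5522, 0.0046, 0.0855]
tcp_rot: [[0.028, 0.001, 1.0], [-1.0, -0.0, 0.028], [0.0, -1.0, 0.001]]
force: [-5.8, 0.3, 19.9]
opening: 0.157
```

```bash
python3 -c "
from rig import *
s=read_state();print(s['position'],s['force']);print(hand_in())"
```

```text
[0.55224922 0.00456865 0.08549313] [-5.80497452  0.28110141 19.90778865]
the job is handed in; nothing more can be done
None
```

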